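Put the stacking lunch carrier together

ROBOT

A 6-joint arm with a two-finger parallel gripper is mounted at the origin on a cart in front of the work surface, level with it; the furniture and walls round the work are solid. World frame = base frame: x ahead of the robot, y to its left, z up, the work surface at z = 0. Lengths are in m, angles in degrees, forces in N, time in s.
With the tool pointing down it reaches from about 0.3 to 0.75 m from the base axis. Payload 8.5 kg.
Tool frame: the origin (TCP) lies between the finger pads; the fingertips stand env.finger_overhang ahead of it and the grasp point (between the pads) lies 2 mm behind it (env.finger_overhang is the distance from the TCP to the fingertips, in m); z points along the fingers, y is the line along which they close (so a half turn about z gives the same grasp; the last joint's range is limited). The gripper opens to 85 mm and grips with 20 to 120 N. Pads are 22 mm wide; open, the fingers measure 114 mm over their backs; the gripper's body (76 mm by 85 mm) begins 54 mm behind the grasp point. The pads swing forward as they close: fully open they stand 13 mm farther back than shut.
Start: joints at [62.378, 21.807, 74.336, -0, 83.858, -12.336], TCP at [0.145, 0.531, 0.21] pointing down, gripper open.
Joint ranges: [-178.18, 178.18], [-50.72, 133.34], [12.68, 142.11], [-81.47, 261.47], [9.98, 163.14], [-165.26, 165.26]. Speed limits (degrees/s): [136.94, 136.94, 180, 180, 180, 180].

INTERFACE

Orientations are given as a 3x3 rotation matrix whose columns are the frame's x, y, z axes.
In Python, from rig import env gives the robot as it stands. The module is installed in compiled form; this text tells all that it offers.
- The arm moves only by the tool jog_arm, never from a script. Its arguments are lists of equal length, an entry for each row: "hand": the finger opening in m, from 0 to 0.0854; "travel": the shift along the world's x, y, z in m, a list of three; "yaw": the turn about the world's z in rad. A call has exactly 5 rows; each row shifts and turns the commanded pose from where the row before left it; what a row does not reach is not made up. A row lasts 1/8 s, in which the tool goes at most 62.5 mm and 10.7 degrees, less where a joint would pass 70% of its speed; a pose out of reach is approached as far as the arm can. A call is refused whole if a number of a shift passes 0.0625 or a number of a turn 0.188, either way. A call with a gripper value outside its range is refused whole. The fingers move at their own pace and stop on an object; "grip_force" is the grip in N (left out, the last holds). Time passes only in rows, so rows that do not move let the fingers close, or fill a call up. It gives the time, the measured TCP pose, the force, the opening and the grip force at its end, in the units of the state.
- env.observe(): the state, without advancing time (a new reading comes with each control period).
- env.get_image(name): name is "scene" or "top" or "wrist"; returns the picture (420x560x3 uint8, red, green, blue); there is no depth.
- env.calibration(name): a dict with "fx", "fy", "cx", "cy" (pixels), "position" and "rotation" of the camera in the world; the wrist camera has in their place "hand_eye" (4x4, takes a point from camera to tool coordinates, whose origin is the TCP and whose axes are the flange's). Camera axes: x right, y down, z forward; pixel columns grow to the right and rows downward; lengths in m; the calibration is good to about 2 mm. A picture is of the moment at which its call begins: read the wrist's pose just before it. calibration takes no time and is no camera call.
- env.close_job(): hands the job in; it is judged then, once.
The state is a dict: "time_s": time; "q": joint angles; "qvel": joint speeds; "joint_efforts": joint torques, N m; "position": TCP position; "tool_rot": TCP orientation; "ft_force": force on the tool from outside, world axes, zero at the start; "wrist_torque": the same for the moment, N m; "grip_width": finger opening in m; "gripper_force": force on a finger pad.
Only numpy, scipy, OpenCV 4.12 (cv2) and the standard library are available. Lean on these libraries where they do the work, as an engineer would, in place of code of your own. Each camera call takes 0.05 s, during which the arm holds its last target. There are 200 camera calls.

TASK

Put the steel lunch carrier together on its round wooden base: the deep undivided tub at the bottom, then the tub with one wall across it, then the shallow tub with crossed walls, and the lid on top with its knob up, each seated squarely in the one below. Leave the red-lidded pot, the salt shaker and the spice jar where they stand.

Things in the scene. Friction and masses are not known exactly. Their poses are not given: they have to be found in the camera images.
- carrier_base: Round wooden base disc, 88 mm diameter, 10 mm thick, fixed, with a steel ring on top (66 mm outside, 60 mm inside, from 10 to 18 mm above the worktop) that takes the foot of the deep tub. Origin: centre of its underside, z up. Behind the row of pieces stand a 0.2 m high toaster (right) and tins; above them, left of the middle, hangs a wall cabinet 0.52 m over the worktop: lift and withdraw towards the front.
- deep_tub: Open round steel tub, 66 mm outside, 60 mm inside diameter, 66 mm high in all; the tallest, no wall inside. The same 6 mm tapered foot below as all pieces have (54 mm wide at its top, 44 at the bottom); the 66 mm shoulder above it rests on the rim below. Origin: centre of the foot's underside; z up. About 120 g. Starts upright, any yaw. Seated, its origin is 12 mm above that of the base.
- middle_tub: Open round steel tub, 66 mm outside, 60 mm inside diameter, 50 mm high in all; one wall inside along its x axis, 12 mm below the rim. The same 6 mm tapered foot below as all pieces have (54 mm wide at its top, 44 at the bottom); the 66 mm shoulder above it rests on the rim below. Origin: centre of the foot's underside; z up. About 100 g. Starts upright, any yaw. Seated, its origin is 60 mm above that of the deep tub.
- shallow_tub: Open round steel tub, 66 mm outside, 60 mm inside diameter, 42 mm high in all; the lowest, two crossed walls inside (x and y), 12 mm below the rim. The same 6 mm tapered foot below as all pieces have (54 mm wide at its top, 44 at the bottom); the 66 mm shoulder above it rests on the rim below. Origin: centre of the foot's underside; z up. About 90 g. Starts upright, any yaw. Seated, its origin is 44 mm above that of the middle tub.
- carrier_lid: Steel lid, 66 mm diameter, with an upright black knob (24 mm diameter, 15 to 42 mm above the origin, on a neck); the plate's top is at 11 mm. The same 6 mm tapered foot below. Origin: centre of the foot's underside; z up along the knob. About 90 g, starts lying knob up. Seated, its origin is 36 mm above the origin of the shallow tub.
- red_pot: Bystander: small closed pot with a red lid, 58 mm diameter, 50 mm high, loose; to be left alone. Origin: centre of its underside, z up.
- salt_mill: Bystander: white salt shaker with a grey top, 44 mm diameter, 90 mm high, loose; to be left alone. Origin: centre of its underside, z up.
- spice_jar: Bystander: glass spice jar with a green cap, 46 mm diameter, 106 mm high, loose; to be left alone. Origin: centre of its underside, z up.

How it is judged:
By the outcome, as a careful person would: the job done as asked, in the order asked, and still so for the second after the job is handed in, with the robot touching nothing.
It also fails if it takes over 115 s, if anything falls off the work surface, if the arm or the gripper's body presses on something with over 40 N, if the wrist force passes 120 N, or if a joint passes its speed limit or range.

## Working session

There is one attempt and no reset: what is moved stays moved. The work goes in short steps, Python scripts to look and compute and a tool call to move; the robot and the scene stay as the last step left them, time stands still between calls to the robot, and variables do not carry over. Pictures are saved under pics/ and viewed, at most 14 in all, crops included, and the job is handed in when it is done.

Besides the shell and the picture viewer there is one more tool, called after "Call:" by a JSON object that holds its "fn" and its "kwargs", one argument or row to a line. jog_arm: Moves the arm, as the interface text tells. Its arguments: {"type":"object","properties":{"hand":{"type":"array"},"travel":{"type":"array"},"yaw":{"type":"array"},"grip_force":{"type":"number"}},"required":["hand","travel","yaw"]}

```bash
mkdir -p pics; python3 - <<'E'
from rig import env
import cv2
for n in("scene","top","wrist"):
    cv2.imwrite(f"pics/{n}0.png",env.get_image(n)[:,:,::-1])
    print(n,env.calibration(n))
s=env.observe();print(s,env.finger_overhang)
E
```

```text
scene {'fx': 384.2340637781781, 'fy': 384.2340637781781, 'cx': 279.1698625634969, 'cy': 209.1359474357306, 'position': array([0.13927909, 0.36751653, 0.82533771]), 'rotation': array([[-0.64331906, -0.6426042 ,  0.41617357],
       [-0.7654498 ,  0.52916235, -0.36616091],
       [ 0.01507316, -0.55411826, -0.83230148]])}
top {'fx': 412.55730423159173, 'fy': 412.55730423159173, 'cx': 275.6619153690163, 'cy': 214.4057508958232, 'position': array([0.31747735, 0.03316252, 1.02823177]), 'rotation': array([[-0.01264959, -0.98105594,  0.1933112 ],
       [-0.99991281,  0.01314373,  0.00127382],
       [-0.00379052, -0.19327823, -0.98113667]])}
wrist {'fx': 319.9908005858216, 'fy': 319.9908005858216, 'cx': 281.2089975997151, 'cy': 209.817199432616, 'hand_eye': array([[ 4.53048056e-04, -9.54999873e-01, -2.96605862e-01,
         7.52262338e-02],
       [ 9.99999328e-01,  7.49072482e-04, -8.84393759e-04,
        -5.36228013e-04],
       [ 1.06677522e-03, -2.96605262e-01,  9.54999571e-01,
        -1.64496513e-01],
       [ 0.00000000e+00,  0.00000000e+00,  0.00000000e+00,
         1.00000000e+00]])}
{'time_s': 0.15, 'q': array([ 6.23772655e+01,  2.18326805e+01,  7.43715610e+01, -2.86210249e-03,
        8.38579980e+01, -1.23352672e+01]), 'qvel': array([ 0.07017779, -0.05430709, -0.26978476, -0.02982963, -0.00103892,
        0.04256373]), 'joint_efforts': array([ 2.72229525e-03, -4.48622239e+01, -2.31340921e+01, -1.79748836e-04,
        3.81726975e-03, -1.09414856e-05]), 'position': array([0.14491015, 0.5303152 , 0.20946733]), 'tool_rot': array([[-9.64616489e-01,  2.63656630e-01, -4.59648451e-04],
       [ 2.63656967e-01,  9.64616003e-01, -9.85498267e-04],
       [ 1.83551099e-04, -1.07181739e-03, -9.99999409e-01]]), 'ft_force': array([ 0.24592074, -0.20599135, -0.50711599]), 'wrist_torque': array([-0.04747081, -0.02426376, -0.01443716]), 'gripper_force': 0.0, 'grip_width': 0.08537915375713355} 0.017
```

View pics/top0.png

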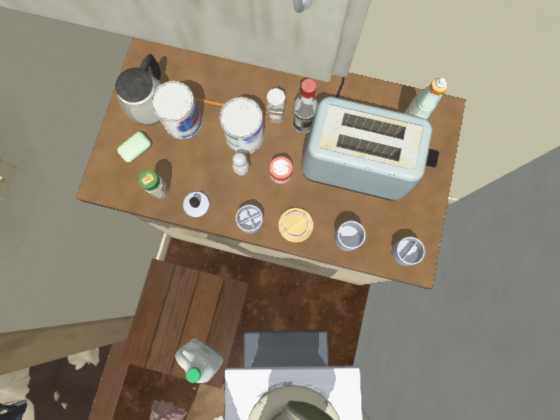

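View pics/scene0.png

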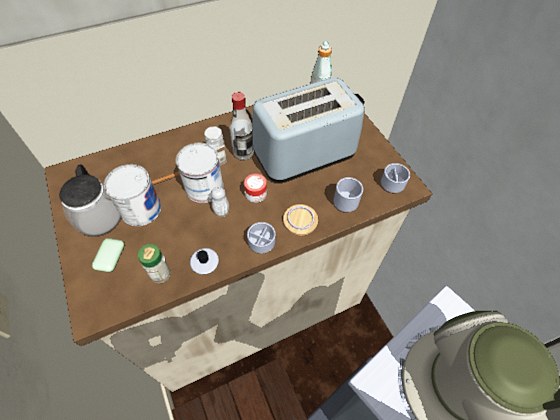

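The row, left to right in the top view: lid (196,203), shallow (249,218), base (296,225), deep (350,235) and middle (409,250). Next I'll zoom in to measure them.

```bash
python3 - <<'E'
import cv2
a=cv2.imread("pics/top0.png")[180:280,175:441]
b=cv2.imread("pics/scene0.png")[150:290,175:425]
cv2.imwrite("pics/topz.png",cv2.resize(a,(798,300),interpolation=cv2.INTER_CUBIC))
cv2.imwrite("pics/scz.png",cv2.resize(b,(750,420),interpolation=cv2.INTER_CUBIC))
E
```

```text
(no output)
```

View pics/topz.png

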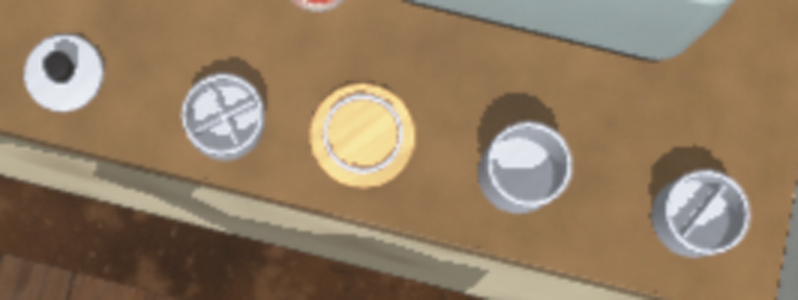

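View pics/scz.png

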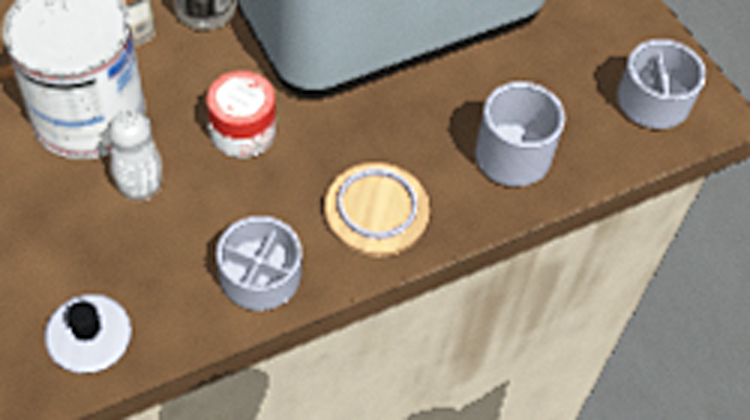

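Deep is the taller one (rim at 528,165 in the top crop), middle has one wall (707,212), shallow has the cross (223,115), the base ring is at (363,133) and the lid at (63,73). I'll cast rays from both views.

```bash
cat >h.py <<'E'
from rig import env
import numpy as np
def cast(n,u,v,z):
    c=env.calibration(n);R=c['rotation'];p=c['position']
    d=R@np.array([(u-c['cx'])/c['fx'],(v-c['cy'])/c['fy'],1]);return p+d*(z-p[2])/d[2]
def wcast(u,v,z,s=None):
    s=s or env.observe();c=env.calibration('wrist');H=c['hand_eye'];R=s['tool_rot']
    p=R@H[:3,3]+s['position'];d=R@H[:3,:3]@np.array([(u-c['cx'])/c['fx'],(v-c['cy'])/c['fy'],1])
    return p+d*(z-p[2])/d[2]
E
python3 - <<'E'
from h import *
o=dict(lid=(63,73,.011,88,332),shal=(223,115,.042,259,252),base=(363,133,.018,377,203),deep=(528,165,.066,523,121),mid=(707,212,.05,664,77),pot=(317,-30,.05,243,103))
for k,(a,b,z,c,d) in o.items(): print(k,cast('top',a/3+175,b/3+180,z).round(3),cast('scene',c/3+175,d/3+150,z).round(3))
E
```

```text
lid [0.547 0.235 0.011] [0.547 0.237 0.011]
shal [0.503 0.099 0.042] [0.504 0.1   0.042]
base [ 0.491 -0.016  0.018] [ 0.489 -0.013  0.018]
deep [ 0.455 -0.142  0.066] [ 0.452 -0.136  0.066]
mid [ 0.418 -0.285  0.05 ] [ 0.414 -0.275  0.05 ]
pot [0.622 0.021 0.05 ] [0.622 0.023 0.05 ]
```

Call:
{"fn": "jog_arm", "kwargs": {
  "hand": [0.085, 0.085, 0.085, 0.085, 0.085],
  "travel": [
    [0.02, -0.044, 0],
    [0.02, -0.044, 0],
    [0.02, -0.044, 0],
    [0.02, -0.044, 0],
    [0.02, -0.044, 0]
  ],
  "yaw": [0, 0, 0, 0, 0],
  "grip_force": 40
}}

```text
time_s: 0.78
position: [0.2453, 0.3091, 0.2098]
tool_rot: [[-0.965, 0.263, 0.0], [0.263, 0.965, -0.0], [-0.0, -0.0, -1.0]]
ft_force: [0.7, 0.0, 0.3]
grip_width: 0.0848
gripper_force: 0.0
```

Call:
{"fn": "jog_arm", "kwargs": {
  "hand": [0.085, 0.085, 0.085, 0.085, 0.085],
  "travel": [
    [0.02, -0.044, 0],
    [0.02, -0.044, 0],
    [0.02, -0.044, 0],
    [0.02, -0.044, 0],
    [0.02, -0.044, 0]
  ],
  "yaw": [0, 0, 0, 0, 0]
}}

```text
time_s: 1.4
position: [0.3453, 0.089, 0.21]
tool_rot: [[-0.965, 0.264, 0.0], [0.264, 0.965, 0.0], [-0.0, 0.0, -1.0]]
ft_force: [0.8, 0.2, 0.3]
grip_width: 0.085
gripper_force: 0.0
```

Call:
{"fn": "jog_arm", "kwargs": {
  "hand": [0.085, 0.085, 0.085, 0.085, 0.085],
  "travel": [
    [0.0215, -0.0456, 0],
    [0.0215, -0.0456, 0],
    [0.0215, -0.0456, 0],
    [0.0215, -0.0456, 0],
    [0.0215, -0.0456, 0]
  ],
  "yaw": [0, 0, 0, 0, 0]
}}

```text
time_s: 2.02
position: [0.4529, -0.1391, 0.2098]
tool_rot: [[-0.965, 0.264, -0.0], [0.264, 0.965, 0.0], [0.0, 0.0, -1.0]]
ft_force: [0.4, 0.1, -0.9]
grip_width: 0.085
gripper_force: 0.0
```

```bash
python3 - <<'E'
from h import *
import cv2
s=env.observe();cv2.imwrite("pics/w1.png",env.get_image("wrist")[:,:,::-1]);print(s['position'])
np.save('w1.npy',s,allow_pickle=True)
E
```

```text
[ 0.45287563 -0.13913639  0.20977488]
```

View pics/w1.png

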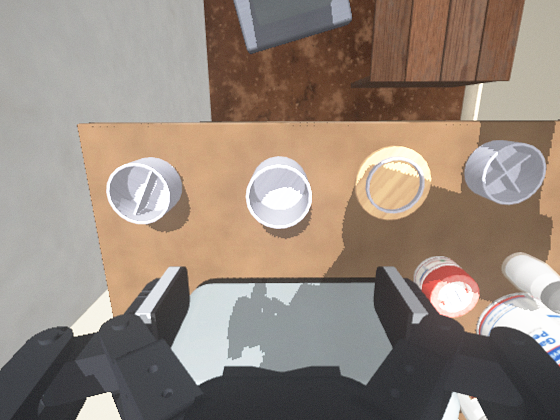

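Wrist view: deep rim centre is about (279,196), middle (141,192), base ring (394,186) and shallow (508,173).

```bash
python3 - <<'E'
from h import *
s=np.load('w1.npy',allow_pickle=True).item()
for n,u,v,z in(('deep',279,194,.066),('mid',141,191,.05),('base',394,186,.018),('shal',508,173,.042)): print(n,wcast(u,v,z,s).round(4))
E
```

```text
deep [ 0.456  -0.1431  0.066 ]
mid [ 0.4189 -0.2822  0.05  ]
base [ 0.4932 -0.0178  0.018 ]
shal [0.5032 0.0929 0.042 ]
```

Call:
{"fn": "jog_arm", "kwargs": {
  "hand": [0.085, 0.085, 0.085, 0.085, 0.085],
  "travel": [
    [0.002, -0.003, -0.035],
    [0, 0, -0.04],
    [0, 0, -0.04],
    [0, 0, -0.035],
    [0, 0, -0.015]
  ],
  "yaw": [0, 0, 0, 0, 0]
}}

```text
time_s: 2.7
position: [0.4536, -0.1399, 0.0431]
tool_rot: [[-0.965, 0.264, -0.003], [0.264, 0.965, 0.002], [0.003, 0.001, -1.0]]
ft_force: [0.2, 0.1, 0.1]
grip_width: 0.0852
gripper_force: 0.0
```

Call:
{"fn": "jog_arm", "kwargs": {
  "hand": [0.06, 0.055, 0.05, 0.05, 0.05],
  "travel": [
    [0, 0, 0],
    [0, 0, 0],
    [0, 0, 0],
    [0, 0, 0],
    [0, 0, 0]
  ],
  "yaw": [0, 0, 0, 0, 0]
}}

```text
time_s: 3.32
position: [0.4546, -0.1405, 0.0452]
tool_rot: [[-0.965, 0.264, 0.0], [0.264, 0.965, -0.0], [-0.001, -0.0, -1.0]]
ft_force: [-0.7, -0.0, -0.1]
grip_width: 0.0499
gripper_force: 0.0
```

The fingers closed to 50 mm with no force, so the tub isn't between the pads. I'll look before moving.

```bash
python3 - <<'E'
from h import *
import cv2
a=env.get_image("wrist")[:,:,::-1];b=env.get_image("scene")[:,:,::-1]
b=b[120:290,175:425]
cv2.imwrite("pics/w2.png",np.hstack([cv2.resize(a,(400,300)),cv2.resize(b,(400,300))]))
E
```

```text
(no output)
```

View pics/w2.png

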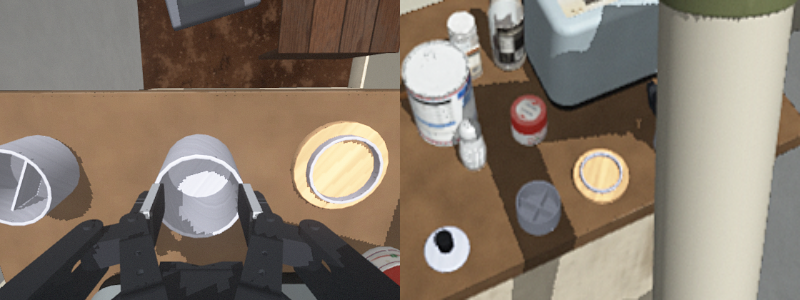

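```bash
python3 - <<'E'
from h import *
s=env.observe();print(s['position'],s['grip_width'],s['gripper_force'],s['ft_force'])
for v in (210,265,330): print(wcast(279,v,.066).round(4))
c=env.calibration('wrist');H=np.linalg.inv(c['hand_eye'])
for p in ((0,0,0),(0,.033,0),(0,.033,-.02),(0,.033,.017),(0,0.025,.017)):
    q=H@np.array([*p,1]);print(p,c['fx']*q[0]/q[2]+c['cx'],c['fy']*q[1]/q[2]+c['cy'])
import cv2
a=env.get_image("wrist")[:,:,::-1]
cv2.imwrite("pics/w3.png",cv2.resize(a[190:420,140:420],(700,575)))
E
```

```text
[ 0.45450502 -0.14048474  0.04503312] 0.04955706167803596 0.0 [ 0.43553153 -0.43198949 -0.14531476]
[ 0.4246 -0.1341  0.066 ]
[ 0.4521 -0.1417  0.066 ]
[ 0.489  -0.1518  0.066 ]
(0, 0, 0) 282.4166454257309 250.93064439768267
(0, 0.033, 0) 341.28547374581893 250.9814395328951
(0, 0.033, -0.02) 348.4021100444558 267.73025511780685
(0, 0.033, 0.017) 336.3290374923097 239.3165977052613
(0, 0.025, 0.017) 323.24078292043305 239.3057260790775
```

View pics/w3.png

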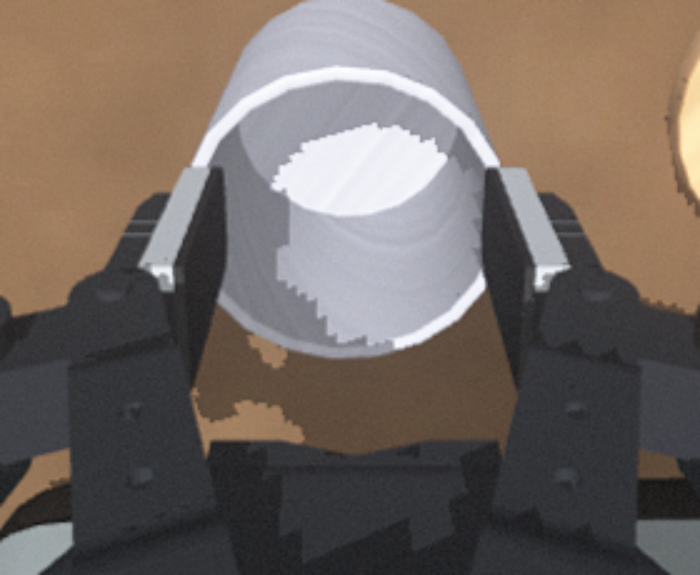

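The view shows the fingertips ending above the rim. The edge at px (336,257) puts them about 30 mm behind the TCP, not 17 mm ahead, so the fingers closed over the tub without touching it. From this picture and the first one, the real tips are about 40 mm higher than the text says. I'll open and go about 40 mm lower, watching the force.

Call:
{"fn": "jog_arm", "kwargs": {
  "hand": [0.085, 0.085, 0.085, 0.085, 0.085],
  "travel": [
    [0, 0, 0],
    [0, 0, 0],
    [0, 0, 0],
    [0, 0, -0.01],
    [0, 0, -0.01]
  ],
  "yaw": [0, 0, 0, 0, 0]
}}

```text
time_s: 4.1
position: [0.4543, -0.1404, 0.0241]
tool_rot: [[-0.965, 0.264, -0.0], [0.264, 0.965, 0.0], [0.0, 0.0, -1.0]]
ft_force: [1.1, -0.6, -0.7]
grip_width: 0.085
gripper_force: 0.0
```

Call:
{"fn": "jog_arm", "kwargs": {
  "hand": [0.085, 0.085, 0.085, 0.085, 0.085],
  "travel": [
    [0, 0, -0.006],
    [0, 0, -0.006],
    [0, 0, -0.006],
    [0, 0, 0],
    [0, 0, 0]
  ],
  "yaw": [0, 0, 0, 0, 0]
}}

```text
time_s: 4.72
position: [0.4546, -0.1405, 0.007]
tool_rot: [[-0.965, 0.264, 0.0], [0.264, 0.965, -0.0], [-0.0, -0.0, -1.0]]
ft_force: [-0.1, -0.6, -0.1]
grip_width: 0.0848
gripper_force: 0.0
```

Call:
{"fn": "jog_arm", "kwargs": {
  "hand": [0.06, 0.055, 0.05, 0.05, 0.05],
  "travel": [
    [0, 0, 0],
    [0, 0, 0],
    [0, 0, 0],
    [0, 0, 0],
    [0, 0, 0]
  ],
  "yaw": [0, 0, 0, 0, 0]
}}

```text
time_s: 5.35
position: [0.4547, -0.1406, 0.0073]
tool_rot: [[-0.965, 0.264, 0.001], [0.264, 0.965, -0.001], [-0.001, -0.0, -1.0]]
ft_force: [-0.5, 0.3, 5.4]
grip_width: 0.0636
gripper_force: 44.4
```

Call:
{"fn": "jog_arm", "kwargs": {
  "hand": [0.05, 0.05, 0.05, 0.05, 0.05],
  "travel": [
    [0, 0, 0.01],
    [0, 0, 0.015],
    [0, 0, 0.02],
    [0, 0, 0.02],
    [0, 0, 0.01]
  ],
  "yaw": [0, 0, 0, 0, 0]
}}

```text
time_s: 5.98
position: [0.4547, -0.1405, 0.0831]
tool_rot: [[-0.965, 0.264, 0.001], [0.264, 0.965, -0.001], [-0.001, -0.0, -1.0]]
ft_force: [0.2, -0.1, -1.2]
grip_width: 0.0639
gripper_force: 44.2
```

```bash
python3 - <<'E'
from h import *
import cv2
s=env.observe();print(s['position'],s['grip_width'],s['gripper_force'],s['ft_force'])
a=env.get_image("wrist")[:,:,::-1];cv2.imwrite("pics/w4.png",a)
E
```

```text
[ 0.45466977 -0.14054902  0.08305129] 0.06389435143777512 44.239221811294556 [ 0.2047565  -0.13923926 -1.18498827]
```

View pics/w4.png

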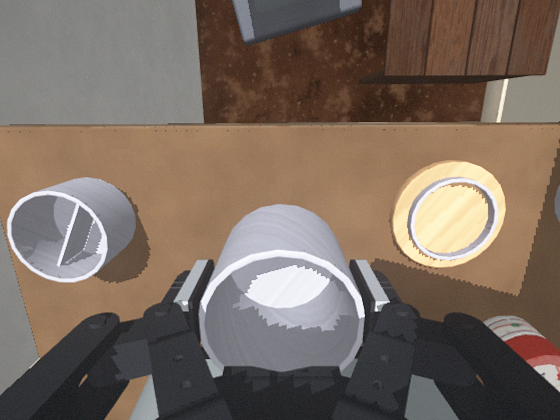

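Gripped: force is 44 N with −1.2 N of weight on the wrist. Rim far edge is at (283,250) and the rim is about 200–364 px wide. Base ring is at (454,219), outer span about 410–498.

```bash
python3 - <<'E'
from h import *
s=env.observe();R=s['tool_rot']
e=wcast(283,250,.142);c=e-R[:,0]*.033;print('tub',c, 'off',c-s['position'])
print('base',wcast(454,219,.018), 'mid',wcast(58,235,.05))
for u,v in((410,219),(498,219),(454,178),(454,260)): print(wcast(u,v,.018).round(4))
E
```

```text
tub [ 0.46059516 -0.14216494  0.14207585] off [ 0.00560873 -0.00147251  0.05839979]
base [ 0.49281229 -0.01584164  0.018     ] mid [ 0.41959745 -0.28580098  0.05      ]
[ 0.484  -0.0481  0.018 ]
[0.5016 0.0164 0.018 ]
[ 0.461  -0.0124  0.018 ]
[ 0.5274 -0.0195  0.018 ]
```

Call:
{"fn": "jog_arm", "kwargs": {
  "hand": [0.05, 0.05, 0.05, 0.05, 0.05],
  "travel": [
    [0.007, 0.025, 0],
    [0.01, 0.035, 0],
    [0.01, 0.035, 0],
    [0.007, 0.02, 0],
    [0.003, 0.01, 0]
  ],
  "yaw": [0, 0, 0, 0, 0]
}}

```text
time_s: 6.65
position: [0.4914, -0.0145, 0.0815]
tool_rot: [[-0.965, 0.263, -0.001], [0.263, 0.965, 0.0], [0.001, 0.0, -1.0]]
ft_force: [0.5, -0.5, -1.4]
grip_width: 0.0634
gripper_force: 44.4
```

Call:
{"fn": "jog_arm", "kwargs": {
  "hand": [0.05, 0.05, 0.05, 0.05, 0.05],
  "travel": [
    [0, 0, -0.02],
    [0, 0, -0.02],
    [0, 0, -0.01],
    [0, 0, -0.005],
    [0, 0, -0.003]
  ],
  "yaw": [0, 0, 0, 0, 0]
}}

```text
time_s: 7.28
position: [0.4917, -0.0157, 0.024]
tool_rot: [[-0.965, 0.264, 0.0], [0.264, 0.965, -0.0], [-0.0, -0.0, -1.0]]
ft_force: [0.3, 0.1, -1.0]
grip_width: 0.0638
gripper_force: 44.4
```

Call:
{"fn": "jog_arm", "kwargs": {
  "hand": [0.05, 0.05, 0.05, 0.05, 0.05],
  "travel": [
    [0, 0, -0.002],
    [0, 0, -0.002],
    [0, 0, -0.001],
    [0, 0, 0],
    [0, 0, 0]
  ],
  "yaw": [0, 0, 0, 0, 0]
}}

```text
time_s: 7.9
position: [0.4916, -0.0155, 0.0193]
tool_rot: [[-0.965, 0.264, 0.0], [0.264, 0.965, -0.0], [-0.0, -0.0, -1.0]]
ft_force: [-2.9, 0.5, 6.3]
grip_width: 0.0637
gripper_force: 44.8
```

Call:
{"fn": "jog_arm", "kwargs": {
  "hand": [0.07, 0.085, 0.085, 0.085, 0.085],
  "travel": [
    [0, 0, 0],
    [0, 0, 0],
    [0, 0, 0.01],
    [0, 0, 0.03],
    [0, 0, 0.04]
  ],
  "yaw": [0, 0, 0, 0, 0]
}}

```text
time_s: 8.52
position: [0.4911, -0.0154, 0.0999]
tool_rot: [[-0.965, 0.264, -0.001], [0.264, 0.965, 0.0], [0.001, 0.0, -1.0]]
ft_force: [-0.3, -0.5, -0.3]
grip_width: 0.085
gripper_force: 0.0
```

Call:
{"fn": "jog_arm", "kwargs": {
  "hand": [0.085, 0.085, 0.085, 0.085, 0.085],
  "travel": [
    [-0.008, -0.03, 0.03],
    [-0.015, -0.05, 0],
    [-0.015, -0.055, 0],
    [-0.015, -0.055, 0],
    [-0.01, -0.04, 0]
  ],
  "yaw": [0, 0, 0, 0, 0]
}}

```text
time_s: 9.15
position: [0.4277, -0.2476, 0.1296]
tool_rot: [[-0.964, 0.265, 0.001], [0.265, 0.964, -0.001], [-0.001, -0.0, -1.0]]
ft_force: [1.5, 0.3, 0.4]
grip_width: 0.0848
gripper_force: 0.0
```

```bash
python3 - <<'E'
from h import *
import cv2
s=env.observe();print(s['position']);np.save('w5.npy',s,allow_pickle=True)
a=env.get_image("wrist")[:,:,::-1];cv2.imwrite("pics/w5.png",cv2.resize(a,(784,588)))
E
```

```text
[ 0.42769745 -0.24760029  0.12964942]
```

View pics/w5.png

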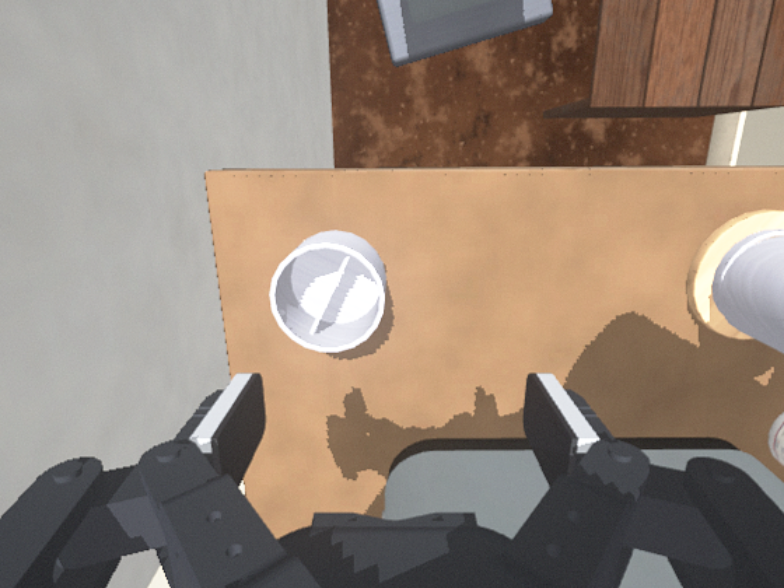

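Middle rim centre is at zoomed (328,297), so raw px (234,212). The deep tub stands on the base at right.

```bash
python3 - <<'E'
from h import *
s=np.load('w5.npy',allow_pickle=True).item()
print(wcast(328/1.4,297.5/1.4,.05,s),[wcast(a/1.4,b/1.4,.05,s).round(4) for a,b in((270,297),(385,297),(328,244),(328,351))])
E
```

```text
[ 0.4203747  -0.28540463  0.05      ] [array([ 0.4113, -0.3173,  0.05  ]), array([ 0.4287, -0.2539,  0.05  ]), array([ 0.3908, -0.2759,  0.05  ]), array([ 0.4522, -0.2956,  0.05  ])]
```

Call:
{"fn": "jog_arm", "kwargs": {
  "hand": [0.085, 0.085, 0.085, 0.085, 0.085],
  "travel": [
    [-0.008, -0.037, 0],
    [0, 0, -0.03],
    [0, 0, -0.04],
    [0, 0, -0.04],
    [0, 0, -0.028]
  ],
  "yaw": [0, 0, 0, 0, 0]
}}

```text
time_s: 9.82
position: [0.4204, -0.2821, -0.0101]
tool_rot: [[-0.965, 0.264, -0.001], [0.264, 0.965, 0.001], [0.001, 0.0, -1.0]]
ft_force: [-0.2, -0.3, 0.0]
grip_width: 0.0848
gripper_force: 0.0
```

Call:
{"fn": "jog_arm", "kwargs": {
  "hand": [0.085, 0.06, 0.05, 0.05, 0.05],
  "travel": [
    [0, 0, 0],
    [0, 0, 0],
    [0, 0, 0],
    [0, 0, 0],
    [0, 0, 0]
  ],
  "yaw": [0, 0, 0, 0, 0]
}}

```text
time_s: 10.45
position: [0.4212, -0.2831, -0.0072]
tool_rot: [[-0.965, 0.264, 0.002], [0.264, 0.965, -0.002], [-0.003, -0.002, -1.0]]
ft_force: [-1.0, 0.5, 6.5]
grip_width: 0.065
gripper_force: 44.6
```

Call:
{"fn": "jog_arm", "kwargs": {
  "hand": [0.05, 0.05, 0.05, 0.05, 0.05],
  "travel": [
    [0, 0, 0],
    [0, 0, 0.02],
    [0, 0, 0.04],
    [0, 0, 0.05],
    [0, 0, 0.03]
  ],
  "yaw": [0, 0, 0, 0, 0]
}}

```text
time_s: 11.08
position: [0.4209, -0.2828, 0.1344]
tool_rot: [[-0.965, 0.263, 0.003], [0.263, 0.965, -0.003], [-0.004, -0.002, -1.0]]
ft_force: [1.1, -0.1, -0.8]
grip_width: 0.0648
gripper_force: 45.1
```

Call:
{"fn": "jog_arm", "kwargs": {
  "hand": [0.05, 0.05, 0.05, 0.05, 0.05],
  "travel": [
    [0.012, 0.045, 0],
    [0.014, 0.055, 0],
    [0.014, 0.055, 0],
    [0.014, 0.055, 0],
    [0.012, 0.045, 0]
  ],
  "yaw": [0, 0, 0, 0, 0]
}}

```text
time_s: 11.7
position: [0.4867, -0.0253, 0.1321]
tool_rot: [[-0.965, 0.263, 0.002], [0.263, 0.965, -0.0], [-0.002, 0.0, -1.0]]
ft_force: [0.7, -0.8, -1.1]
grip_width: 0.0649
gripper_force: 45.0
```

Call:
{"fn": "jog_arm", "kwargs": {
  "hand": [0.05, 0.05, 0.05, 0.05, 0.05],
  "travel": [
    [0.005, 0.0125, 0],
    [0, 0, -0.03],
    [0, 0, -0.02],
    [0, 0, -0.01],
    [0, 0, -0.003]
  ],
  "yaw": [0, 0, 0, 0, 0]
}}

```text
time_s: 12.32
position: [0.4916, -0.0154, 0.0681]
tool_rot: [[-0.964, 0.264, 0.0], [0.264, 0.964, -0.0], [-0.0, -0.0, -1.0]]
ft_force: [0.1, -0.2, -1.7]
grip_width: 0.0653
gripper_force: 45.0
```

Call:
{"fn": "jog_arm", "kwargs": {
  "hand": [0.05, 0.05, 0.05, 0.05, 0.05],
  "travel": [
    [0, 0, -0.003],
    [0, 0, -0.001],
    [0, 0, 0],
    [0, 0, 0],
    [0, 0, 0]
  ],
  "yaw": [0, 0, 0, 0, 0]
}}

```text
time_s: 12.95
position: [0.4924, -0.0154, 0.0649]
tool_rot: [[-0.965, 0.264, 0.003], [0.264, 0.965, -0.001], [-0.003, -0.0, -1.0]]
ft_force: [0.4, -1.4, 5.9]
grip_width: 0.0649
gripper_force: 45.7
```

Call:
{"fn": "jog_arm", "kwargs": {
  "hand": [0.07, 0.085, 0.085, 0.085, 0.085],
  "travel": [
    [0, 0, 0],
    [0, 0, 0],
    [0, 0, 0.01],
    [0, 0, 0.035],
    [0, 0, 0.04]
  ],
  "yaw": [0, 0, 0, 0, 0]
}}

```text
time_s: 13.58
position: [0.4912, -0.0149, 0.1502]
tool_rot: [[-0.965, 0.264, -0.001], [0.264, 0.965, 0.0], [0.001, 0.0, -1.0]]
ft_force: [0.4, -0.1, -0.5]
grip_width: 0.085
gripper_force: 0.0
```

Call:
{"fn": "jog_arm", "kwargs": {
  "hand": [0.085, 0.085, 0.085, 0.085, 0.085],
  "travel": [
    [0.002, 0.02, 0],
    [0.003, 0.03, 0],
    [0.003, 0.03, 0],
    [0.003, 0.03, 0],
    [0, 0, 0]
  ],
  "yaw": [0, 0, 0, 0, 0]
}}

```text
time_s: 14.2
position: [0.5023, 0.0965, 0.1494]
tool_rot: [[-0.965, 0.261, 0.0], [0.261, 0.965, 0.0], [-0.0, 0.0, -1.0]]
ft_force: [-0.3, 0.1, -0.1]
grip_width: 0.085
gripper_force: 0.0
```

```bash
python3 - <<'E'
from h import *
import cv2
s=env.observe();print(s['position']);np.save('w6.npy',s,allow_pickle=True)
a=env.get_image("wrist")[:,:,::-1];cv2.imwrite("pics/w6.png",cv2.resize(a,(784,588)))
E
```

```text
[0.50234364 0.09646854 0.1493698 ]
```

View pics/w6.png

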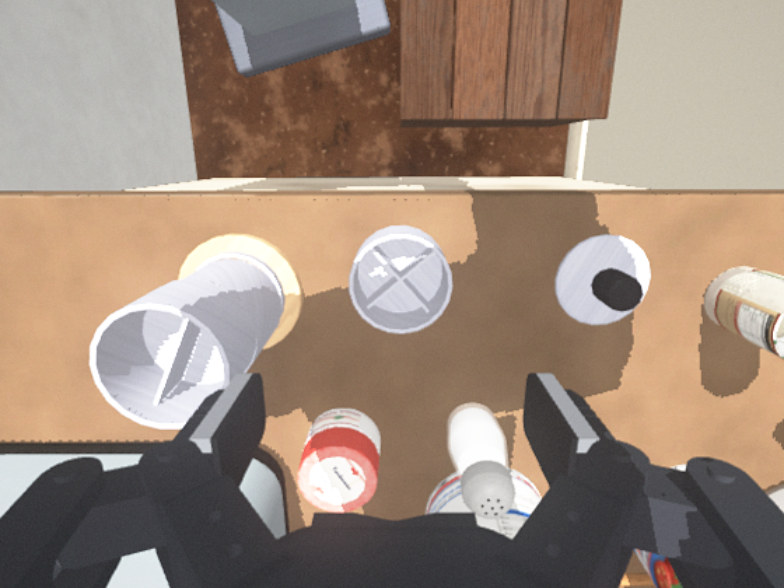

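Stack so far is square: middle rim at zoomed (160,363), shallow rim (401,282), lid plate (603,280). Salt shaker's top is at (488,488).

```bash
python3 - <<'E'
from h import *
s=np.load('w6.npy',allow_pickle=True).item()
for n,u,v,z in(('mid',160,363,.122),('shal',401,281,.042),('shalN',401,229,.042),('shalF',401,333,.042),('lid',603,280,.011),('salt',488,490,.09),('pot',338,482,.05),('knob',625,290,.042),('jarcap',790,300,.0)): print(n,wcast(u/1.4,v/1.4,z,s).round(4))
E
```

```text
mid [ 0.4914 -0.0154  0.122 ]
shal [0.5041 0.1    0.042 ]
shalN [0.4724 0.1084 0.042 ]
shalF [0.5382 0.0909 0.042 ]
lid [0.5488 0.2351 0.011 ]
salt [0.6317 0.12   0.09  ]
pot [0.6334 0.0194 0.05  ]
knob [0.5468 0.2355 0.042 ]
jarcap [0.6043 0.3703 0.    ]
```

Call:
{"fn": "jog_arm", "kwargs": {
  "hand": [0.085, 0.085, 0.085, 0.085, 0.085],
  "travel": [
    [0.002, 0.004, -0.02],
    [0, 0, -0.04],
    [0, 0, -0.045],
    [0, 0, -0.04],
    [0, 0, -0.017]
  ],
  "yaw": [0, 0, 0, 0, 0]
}}

```text
time_s: 14.88
position: [0.5036, 0.098, -0.0148]
tool_rot: [[-0.964, 0.265, -0.003], [0.265, 0.964, -0.0], [0.003, -0.001, -1.0]]
ft_force: [-0.2, -0.5, -0.2]
grip_width: 0.0848
gripper_force: 0.0
```

Call:
{"fn": "jog_arm", "kwargs": {
  "hand": [0.085, 0.06, 0.05, 0.05, 0.05],
  "travel": [
    [0, 0, 0],
    [0, 0, 0],
    [0, 0, 0],
    [0, 0, 0],
    [0, 0, 0]
  ],
  "yaw": [0, 0, 0, 0, 0]
}}

```text
time_s: 15.5
position: [0.5053, 0.0987, -0.0116]
tool_rot: [[-0.965, 0.264, 0.003], [0.264, 0.965, -0.001], [-0.003, 0.0, -1.0]]
ft_force: [-0.8, -1.7, 6.2]
grip_width: 0.0642
gripper_force: 44.6
```

Call:
{"fn": "jog_arm", "kwargs": {
  "hand": [0.05, 0.05, 0.05, 0.05, 0.05],
  "travel": [
    [0, 0, 0],
    [0, 0, 0.03],
    [0, 0, 0.05],
    [0, 0, 0.06],
    [0, 0, 0.03]
  ],
  "yaw": [0, 0, 0, 0, 0]
}}

```text
time_s: 16.12
position: [0.5052, 0.099, 0.1608]
tool_rot: [[-0.965, 0.264, 0.005], [0.264, 0.965, -0.0], [-0.005, 0.001, -1.0]]
ft_force: [-0.1, 0.6, -1.5]
grip_width: 0.0639
gripper_force: 44.8
```

Call:
{"fn": "jog_arm", "kwargs": {
  "hand": [0.05, 0.05, 0.05, 0.05, 0.05],
  "travel": [
    [-0.003, -0.025, 0],
    [-0.004, -0.035, 0],
    [-0.004, -0.035, 0],
    [-0.002, -0.0195, 0],
    [0, 0, 0]
  ],
  "yaw": [0, 0, 0, 0, 0]
}}

```text
time_s: 16.75
position: [0.4914, -0.0164, 0.1575]
tool_rot: [[-0.964, 0.266, 0.001], [0.266, 0.964, -0.0], [-0.001, 0.0, -1.0]]
ft_force: [-0.0, 0.8, -1.0]
grip_width: 0.0646
gripper_force: 44.8
```

Call:
{"fn": "jog_arm", "kwargs": {
  "hand": [0.05, 0.05, 0.05, 0.05, 0.05],
  "travel": [
    [0, 0, -0.02],
    [0, 0, -0.02],
    [0, 0, -0.008],
    [0, 0, -0.003],
    [0, 0, 0]
  ],
  "yaw": [0, 0, 0, 0, 0]
}}

```text
time_s: 17.38
position: [0.4918, -0.0153, 0.1064]
tool_rot: [[-0.965, 0.263, 0.001], [0.263, 0.965, -0.0], [-0.001, 0.0, -1.0]]
ft_force: [-0.1, -0.0, -1.4]
grip_width: 0.0643
gripper_force: 44.8
```

Call:
{"fn": "jog_arm", "kwargs": {
  "hand": [0.05, 0.05, 0.05, 0.05, 0.05],
  "travel": [
    [0, 0, -0.001],
    [0, 0, -0.001],
    [0, 0, -0.0005],
    [0, 0, 0],
    [0, 0, 0]
  ],
  "yaw": [0, 0, 0, 0, 0]
}}

```text
time_s: 18.0
position: [0.4918, -0.0156, 0.1043]
tool_rot: [[-0.965, 0.264, 0.002], [0.264, 0.965, -0.0], [-0.002, -0.0, -1.0]]
ft_force: [-2.2, 0.3, 6.8]
grip_width: 0.0645
gripper_force: 45.6
```

Call:
{"fn": "jog_arm", "kwargs": {
  "hand": [0.07, 0.085, 0.085, 0.085, 0.085],
  "travel": [
    [0, 0, 0],
    [0, 0, 0],
    [0, 0, 0.01],
    [0, 0, 0.035],
    [0, 0, 0.04]
  ],
  "yaw": [0, 0, 0, 0, 0]
}}

```text
time_s: 18.62
position: [0.4913, -0.0154, 0.1897]
tool_rot: [[-0.965, 0.264, -0.001], [0.264, 0.965, 0.0], [0.001, -0.0, -1.0]]
ft_force: [-0.4, -0.1, -0.5]
grip_width: 0.0846
gripper_force: 0.0
```

Call:
{"fn": "jog_arm", "kwargs": {
  "hand": [0.085, 0.085, 0.06, 0.05, 0.05],
  "travel": [
    [0.01, 0.0405, 0],
    [0.012, 0.055, 0],
    [0.012, 0.055, 0],
    [0.012, 0.055, 0],
    [0.01, 0.045, 0]
  ],
  "yaw": [0, 0, 0, 0, 0]
}}

```text
time_s: 19.25
position: [0.5476, 0.2372, 0.1891]
tool_rot: [[-0.965, 0.263, 0.001], [0.263, 0.965, 0.0], [-0.001, 0.0, -1.0]]
ft_force: [0.6, -0.6, -0.8]
grip_width: 0.0499
gripper_force: 0.0
```

```bash
python3 - <<'E'
from h import *
import cv2
s=env.observe();print(s['position'],s['grip_width']);np.save('w7.npy',s,allow_pickle=True)
a=env.get_image("wrist")[:,:,::-1];cv2.imwrite("pics/w7.png",cv2.resize(a,(784,588)))
E
```

```text
[0.54762241 0.2371881  0.18908877] 0.04986606860084364
```

View pics/w7.png

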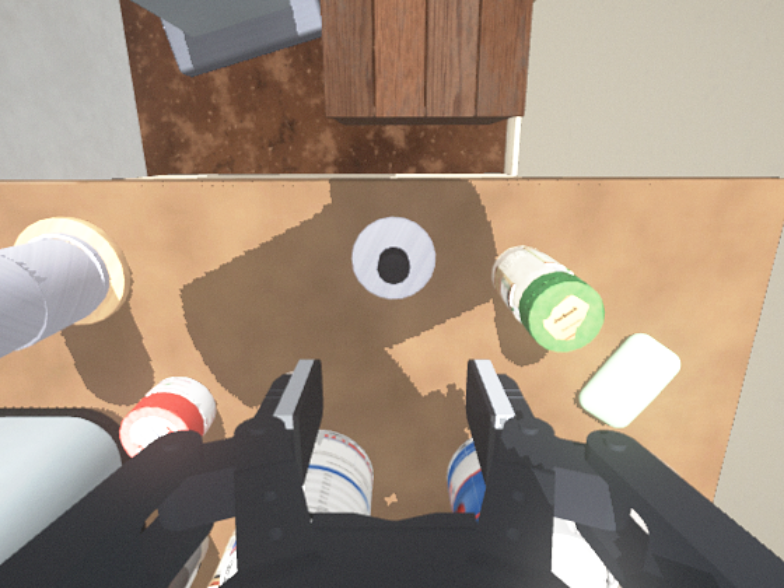

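Lid plate centre is at zoomed (394,258), the knob is upright at (394,266) and the jar cap is at (566,312).

```bash
python3 - <<'E'
from h import *
s=np.load('w7.npy',allow_pickle=True).item()
for n,u,v,z in(('lid',394,257.5,.011),('knob',393.5,262,.042),('jar',567,312,.106),('salt',200,560,.09)): print(n,wcast(u/1.4,v/1.4,z,s).round(4))
c=env.calibration('wrist');H=np.linalg.inv(c['hand_eye'])
for p in ((.011,.025,-.03),(.011,.025,-.02),(.011,.025,-.04)):
    q=H@np.array([*p,1]);print(p,1.4*(c['fx']*q[0]/q[2]+c['cx']),1.4*(c['fy']*q[1]/q[2]+c['cy']))
E
```

```text
lid [0.549  0.2362 0.011 ]
knob [0.5454 0.2368 0.042 ]
jar [0.5865 0.3311 0.106 ]
salt [0.719 0.038 0.09 ]
(0.011, 0.025, -0.03) 471.6135617412707 358.94884194559097
(0.011, 0.025, -0.02) 466.9048915651892 346.5211689757454
(0.011, 0.025, -0.04) 476.9743019127688 373.09753430168456
```

Call:
{"fn": "jog_arm", "kwargs": {
  "hand": [0.05, 0.05, 0.05, 0.05, 0.05],
  "travel": [
    [0.0005, 0, -0.03],
    [0, 0, -0.05],
    [0, 0, -0.05],
    [0, 0, -0.04],
    [0, 0, -0.015]
  ],
  "yaw": [0, 0, 0, 0, 0]
}}

```text
time_s: 19.92
position: [0.5473, 0.2348, 0.0019]
tool_rot: [[-0.965, 0.264, -0.003], [0.264, 0.965, -0.001], [0.003, -0.001, -1.0]]
ft_force: [1.0, -0.1, 0.6]
grip_width: 0.0498
gripper_force: 0.0
```

Call:
{"fn": "jog_arm", "kwargs": {
  "hand": [0.05, 0.05, 0.05, 0.05, 0.05],
  "travel": [
    [0, 0, -0.005],
    [0, 0, -0.004],
    [0, 0, 0],
    [0, 0, 0],
    [0, 0, 0]
  ],
  "yaw": [0, 0, 0, 0, 0]
}}

```text
time_s: 20.55
position: [0.5482, 0.2351, -0.0051]
tool_rot: [[-0.965, 0.264, 0.001], [0.264, 0.965, 0.0], [-0.001, 0.0, -1.0]]
ft_force: [-0.3, 0.5, -1.0]
grip_width: 0.0501
gripper_force: 0.0
```

Call:
{"fn": "jog_arm", "kwargs": {
  "hand": [0.03, 0.02, 0.012, 0.012, 0.012],
  "travel": [
    [0, 0, 0],
    [0, 0, 0],
    [0, 0, 0],
    [0, 0, 0],
    [0, 0, 0]
  ],
  "yaw": [0, 0, 0, 0, 0]
}}

```text
time_s: 21.18
position: [0.5481, 0.2351, -0.0053]
tool_rot: [[-0.965, 0.264, 0.0], [0.264, 0.965, 0.0], [-0.0, 0.0, -1.0]]
ft_force: [-1.5, -1.1, 6.2]
grip_width: 0.0226
gripper_force: 39.6
```

Call:
{"fn": "jog_arm", "kwargs": {
  "hand": [0.012, 0.012, 0.012, 0.012, 0.012],
  "travel": [
    [0, 0, 0.02],
    [0, 0, 0.045],
    [0, 0, 0.05],
    [0, 0, 0.05],
    [0, 0, 0.035]
  ],
  "yaw": [0, 0, 0, 0, 0]
}}

```text
time_s: 21.8
position: [0.5481, 0.2351, 0.1963]
tool_rot: [[-0.965, 0.264, 0.001], [0.264, 0.965, 0.0], [-0.001, 0.001, -1.0]]
ft_force: [0.2, -0.3, -1.0]
grip_width: 0.0226
gripper_force: 39.3
```

Call:
{"fn": "jog_arm", "kwargs": {
  "hand": [0.012, 0.012, 0.012, 0.012, 0.012],
  "travel": [
    [-0.01, -0.045, 0],
    [-0.0115, -0.05, 0],
    [-0.0115, -0.052, 0],
    [-0.0115, -0.052, 0],
    [-0.0115, -0.052, 0]
  ],
  "yaw": [0, 0, 0, 0, 0]
}}

```text
time_s: 22.42
position: [0.4912, -0.0175, 0.194]
tool_rot: [[-0.965, 0.263, -0.001], [0.263, 0.965, 0.0], [0.001, 0.0, -1.0]]
ft_force: [0.2, -0.5, -1.2]
grip_width: 0.0223
gripper_force: 39.4
```

```bash
python3 - <<'E'
from h import *
import cv2
s=env.observe();print(s['position'],s['grip_width'],s['ft_force'])
a=env.get_image("wrist")[:,:,::-1];b=env.get_image("scene")[:,:,::-1][100:310,150:430]
cv2.imwrite("pics/w8.png",np.hstack([cv2.resize(a,(400,300)),cv2.resize(b,(400,300))]))
E
```

```text
[ 0.49122644 -0.01746489  0.19401654] 0.02229391632362547 [ 0.17898619 -0.52953647 -1.15461291]
```

View pics/w8.png

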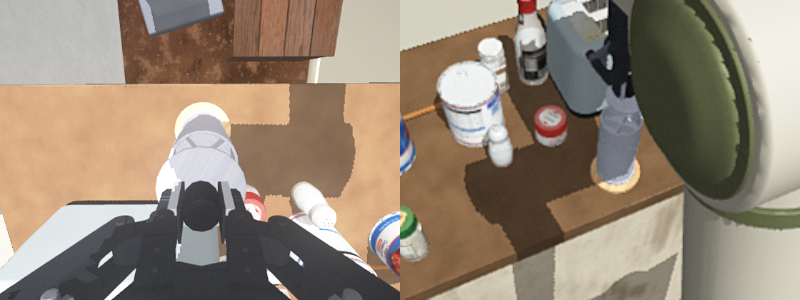

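Left: the lid is held level over the shallow tub. Right: the stack stands upright on the base and the bystanders are undisturbed.

Call:
{"fn": "jog_arm", "kwargs": {
  "hand": [0.012, 0.012, 0.012, 0.012, 0.012],
  "travel": [
    [0, 0, -0.02],
    [0, 0, -0.015],
    [0, 0, -0.006],
    [0, 0, -0.004],
    [0, 0, 0]
  ],
  "yaw": [0, 0, 0, 0, 0]
}}

```text
time_s: 23.15
position: [0.4921, -0.0158, 0.1495]
tool_rot: [[-0.965, 0.263, 0.0], [0.263, 0.965, 0.0], [-0.0, 0.0, -1.0]]
ft_force: [0.1, -0.2, -0.5]
grip_width: 0.0228
gripper_force: 39.5
```

Call:
{"fn": "jog_arm", "kwargs": {
  "hand": [0.012, 0.012, 0.012, 0.012, 0.012],
  "travel": [
    [0, 0, -0.001],
    [0, 0, -0.001],
    [0, 0, -0.001],
    [0, 0, 0],
    [0, 0, 0]
  ],
  "yaw": [0, 0, 0, 0, 0]
}}

```text
time_s: 23.78
position: [0.4921, -0.016, 0.1466]
tool_rot: [[-0.965, 0.264, 0.0], [0.264, 0.965, -0.0], [-0.001, 0.0, -1.0]]
ft_force: [-0.9, 1.1, 1.7]
grip_width: 0.0226
gripper_force: 39.8
```

Call:
{"fn": "jog_arm", "kwargs": {
  "hand": [0.03, 0.045, 0.05, 0.05, 0.05],
  "travel": [
    [0, 0, 0],
    [0, 0, 0],
    [0, 0, 0.01],
    [0, 0, 0.03],
    [0, 0, 0.04]
  ],
  "yaw": [0, 0, 0, 0, 0]
}}

```text
time_s: 24.4
position: [0.4916, -0.0159, 0.2275]
tool_rot: [[-0.965, 0.264, -0.001], [0.264, 0.965, 0.0], [0.001, 0.0, -1.0]]
ft_force: [0.7, 0.0, 0.0]
grip_width: 0.0496
gripper_force: 0.0
```

Call:
{"fn": "jog_arm", "kwargs": {
  "hand": [0.05, 0.05, 0.05, 0.05, 0.05],
  "travel": [
    [-0.01, 0.04, 0.02],
    [-0.025, 0.05, 0],
    [-0.025, 0.05, 0],
    [-0.025, 0.05, 0],
    [0, 0.03, 0]
  ],
  "yaw": [0, 0, 0, 0, 0]
}}

```text
time_s: 25.02
position: [0.4054, 0.2059, 0.2475]
tool_rot: [[-0.965, 0.262, 0.001], [0.262, 0.965, 0.0], [-0.001, 0.001, -1.0]]
ft_force: [0.5, -1.1, 0.7]
grip_width: 0.0501
gripper_force: 0.0
```

```bash
python3 - <<'E'
from h import *
import cv2
a=env.get_image("top")[:,:,::-1][130:290,130:440];b=env.get_image("wrist")[:,:,::-1]
cv2.imwrite("pics/f.png",np.hstack([cv2.resize(a,(400,300)),cv2.resize(b,(400,300))]));print(env.observe()['position'])
E
```

```text
[0.40641647 0.20619231 0.24715372]
```

View pics/f.png

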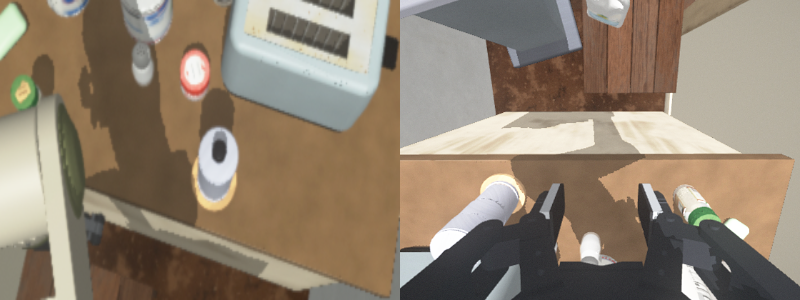

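```bash
python3 - <<'E'
from h import *
import cv2
a=env.get_image("scene")[:,:,::-1][130:250,240:360];b=env.get_image("wrist")[:,:,::-1][230:380,20:200];c=env.get_image("top")[:,:,::-1][215:300,260:345][:,:]
c=env.get_image("top")[:,:,::-1][185:250,265:330]
cv2.imwrite("pics/g.png",np.hstack([cv2.resize(x,(265,265),interpolation=cv2.INTER_CUBIC) for x in(a,b,c)]))
E
```

```text
(no output)
```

View pics/g.png

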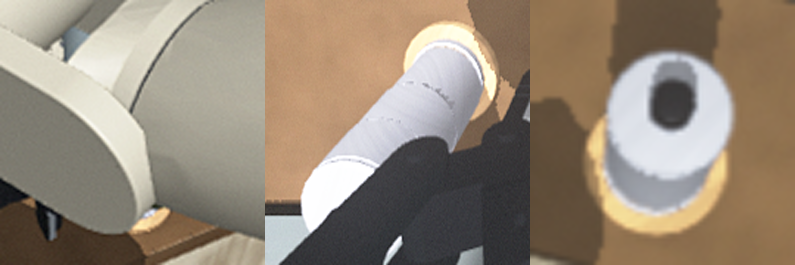

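The middle and right panels show the stack straight, with closed joints and the lid flush with its knob up. The arm blocks the scene view. Handing in.

```bash
python3 -c "
from rig import env
print(env.close_job())"
```

```text
the job is handed in; nothing more can be done
None
```

The carrier is stacked on its base in the order asked (deep, middle, shallow, lid with knob up), each piece seated at its expected height; the pot, shaker and jar were not touched, and the job was handed in at about 25 s.

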